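# Put two brown bottles into the nests of a titration board

### The arm

A 6-joint arm with a two-finger parallel gripper is mounted at the origin on the work surface. World frame = base frame: x ahead of the robot, y to its left, z up, the work surface at z = 0. Lengths are in m, angles in rad, forces in N, time in s.
With the tool pointing down it reaches from about 0.4 to 0.925 m from the base axis. Payload 12.5 kg.
Tool frame: the origin (TCP) lies at the very end of the fingers, on their centre line; the grasp point (between the pads) lies 19 mm behind it; z points along the fingers, y is the line along which they close (so a half turn about z gives the same grasp; the last joint's range is limited). The gripper opens to 95 mm and grips with 3 to 60 N. Pads are 20 mm wide; open, the fingers measure 119 mm over their backs; the gripper's body (75 mm by 180 mm) begins 59 mm behind the grasp point.
Start: joints at [-1.309, 0.491, 1.559, -0, 1.092, -0.106], TCP at [0.225, -0.583, 0.215] pointing down, gripper open.
Joint ranges: [-3.1, 3.1], [-0.84, 2.19], [0.05, 2.79], [-1.13, 4.28], [0.06, 2.93], [-2.69, 2.69]. Speed limits (rad/s): [2.22, 2.22, 2.79, 3.14, 3.14, 3.14].

### API

Orientations are given as a 3x3 rotation matrix whose columns are the frame's x, y, z axes.
In Python, from station import robot gives the robot as it stands.
- The arm moves only by the shell command python3 -m jog 'ROWS' [FORCE]. ROWS is JSON, a list of rows, each a list of 3 entries, a list of its own where there are three numbers: the shift along the world's x, y, z as a fraction of full scale, then the turn, a rotation vector about the world's x, y, z as a fraction of full scale, then the opening, from 0 (shut) to 1 (fully open). In form: [[[tx, ty, tz], [wx, wy, wz], grip], ...]. A call has 1 to 20 rows; each row shifts and turns the commanded pose from where the row before left it; what a row does not reach is not made up. Full scale, the value 1, is 200 mm for a shift and 4 degrees for a turn. A row lasts 1/12 s, in which the tool goes at most 41.7 mm and 7.16 degrees, less where a joint would pass 70% of its speed; a pose out of reach is approached as far as the arm can. A call with a number of a shift or a turn outside -1 to 1 is refused whole. A call with a gripper value outside its range is refused whole. The fingers move at their own pace and stop on an object; FORCE is the grip in N (left out, the last holds). Time passes only in rows, so rows that do not move let the fingers close. It gives the time, the measured TCP pose, the force, the opening and the grip force at its end, in the units of the state.
- robot.observe(): the state, without advancing time (a new reading comes with each control period).
- robot.read_camera(name): name is "scene" or "top" or "wrist"; returns a dict with "frame" (400x640x3 uint8, blue, green, red), "depth" (400x640 float32, m along the optical axis (not along the pixel's ray), 0 where there is no reading), "fx", "fy", "cx", "cy" (pixels), "distortion" ([k1, k2, p1, p2, k3] as OpenCV has them; the pictures are not rectified), "R" (3x3) and "t" (3): a world point X has camera coordinates R X + t; the wrist camera has in their place "mount" (4x4, takes a point from camera to tool coordinates, whose origin is the TCP and whose axes are the flange's). Camera axes: x right, y down, z forward; pixel columns grow to the right and rows downward; lengths in m; the calibration is good to about 2 mm. A picture is of the moment at which its call begins: read the wrist's pose just before it.
- robot.finish_job(): hands the job in; it is judged then, once.
The state is a dict: "time_s": time; "qpos": joint angles; "joint_vel": joint speeds; "effort": joint torques, N m; "eef_pos": TCP position; "tool_rot": TCP orientation; "wrist_force": force on the tool from outside, world axes, zero at the start; "torque": the same for the moment, N m; "gripper_width": opening from 0.0 (shut) to 1.0 (fully open); "gripper_force": force on a finger pad.
Only numpy, scipy, OpenCV 4.12 (cv2) and the standard library are available. Lean on these libraries where they do the work, as an engineer would, in place of code of your own. Each camera call takes 0.05 s, during which the arm holds its last target. There are 200 camera calls.

### The job

Put away the two brown bottles that have a place on the cream board: stand the squat round bottle in the large empty round pocket, and the flat oblong bottle in the oblong pocket. Each should end up upright with its base resting on the pocket's floor; set them down, do not drop them.

Things in the scene. Friction and masses are not known exactly. Their poses are not given: they have to be found in the camera images.
- round_bottle_center (a point): centre, half-way up, of the squat round brown glass bottle with paper label and black cap, loose, about 160 g. Body diameter 58 mm up to 56 mm above its base, cap 30 mm wide, 84 mm tall in all, so this point is 42 mm above its base; z up. It stands on the bench near a square brown bottle (40 mm wide) and a slim brown vial (28 mm), which stay there.
- oblong_bottle_center (a point): centre, half-way up, of the flat oblong brown glass bottle with paper label and black cap, loose, about 160 g, standing on the bench. Body 80 mm along its x by 34 mm along its y, up to 56 mm above its base, cap 30 mm wide, 84 mm tall in all, so this point is 42 mm above its base; z up.
- round_nest: grey plastic block 95 x 95 x 14 mm, fixed on the cream board, with a round pocket 78 mm wide and 10 mm deep. Origin: centre of its underside, z up; pocket floor 4 mm and rim 14 mm above it. Three parallel blocks (round, oblong, a smaller round one holding a 36 mm tall white crucible) stand 112 mm apart in a row along their y axes, in any order.
- oblong_nest: grey plastic block 118 (x) x 72 (y) x 14 mm, fixed on the cream board, with a rectangular pocket 100 mm along its x by 54 mm along its y and 10 mm deep in its middle. Origin at the centre of the block's underside, z up; the pocket's floor is 4 mm above the origin, the rim 14 mm above it.
Not all that is in view belongs to the job. What is shaped like the part that bears round_bottle_center but purple or yellow is not meant.

How it is judged:
At the end, for the whole second after the job is handed in: The round bottle stands in the large round pocket (its axis within 15 mm of the pocket's centre) and the oblong bottle in the oblong pocket (its centre within 20 mm), each upright within 5 degrees with its base on the pocket's floor (height within 4 mm) (horizontal distance between round_bottle_center and round_nest below 0.015 m and z of round_bottle_center in the frame of round_nest between 0.042 and 0.05 m and angle between each of round_bottle_center, oblong_bottle_center's own z axis and vertical below 0.09 rad and horizontal distance between oblong_bottle_center and oblong_nest below 0.02 m and z of oblong_bottle_center in the frame of oblong_nest between 0.042 and 0.05 m); the robot touches nothing.
It fails at once if the round bottle was dropped: it was in free fall more than about 30 mm above its place (height (world z) of round_bottle_center above 0.09 m and contact force between round_bottle and anything else below 0.001 N).
It fails at once if the oblong bottle was dropped: it was in free fall more than about 30 mm above its place (height (world z) of oblong_bottle_center above 0.09 m and contact force between oblong_bottle and anything else below 0.001 N).
It also fails if it takes over 61 s, if anything falls off the work surface, if the arm or the gripper's body presses on something with over 40 N, if the wrist force passes 120 N, or if a joint passes its speed limit or range.

## Working session

There is one attempt and no reset: what is moved stays moved. The work goes in short steps, Python scripts to look and compute and a shell command to move; the robot and the scene stay as the last step left them, time stands still between calls to the robot, and variables do not carry over. Pictures are saved under pics/ and viewed, at most 10 in all, crops included, and the job is handed in when it is done.

```bash
mkdir -p pics; ls; python3 - <<'E'
from station import robot
import cv2,pickle,numpy as np
d={n:robot.read_camera(n) for n in("scene","top")}
pickle.dump(d,open("d0.pkl","wb"))
for n in d:
    cv2.imwrite(f"pics/{n}0.png",d[n]["frame"]); c=d[n]; print(n,c["fx"],c["cx"],c["cy"],c["distortion"],np.round(c["R"],3).tolist(),c["t"])
s=robot.observe();print(s["time_s"],s["tool_rot"],s["gripper_width"])
E
```

```text
pics
scene 416.6285332046276 318.16717974118194 198.27774614630988 [-0.05108664  0.          0.          0.          0.        ] [[-0.543, 0.84, -0.011], [0.607, 0.383, -0.697], [-0.581, -0.385, -0.717]] [ 0.25896656 -0.25314047  1.45730235]
top 497.2581270774341 310.9656286900706 202.32435906636877 [-0.07881036  0.          0.          0.          0.        ] [[-0.02, -1.0, -0.004], [-0.996, 0.02, -0.082], [0.083, 0.002, -0.997]] [0.00433662 0.50216354 1.33330144]
0.1 [[ 9.33139125e-01  3.59515359e-01 -2.84098439e-04]
 [ 3.59515454e-01 -9.33138549e-01  1.04220065e-03]
 [ 1.09583935e-04 -1.07465598e-03 -9.99999417e-01]] 0.999221419624482
```

View pics/top0.png

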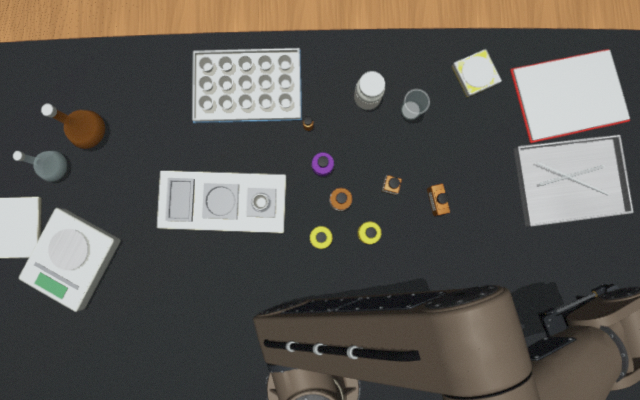

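View pics/scene0.png

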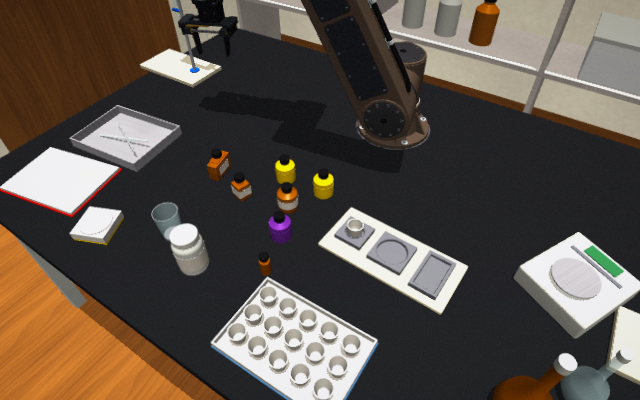

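In the top view, the round brown bottle is at (341,199). These could be mistaken for it or for the oblong one: purple (323,163), yellow (320,237) and (369,233), square brown (393,184), vial (308,124), brown flask (85,128). The oblong brown bottle is at (439,200). On the board, the oblong pocket is at (180,200), the large round one at (220,200), and the crucible block at (262,200).

```bash
cat > h.py <<'E'
import cv2,numpy as np
def K(c): return np.array([[c["fx"],0,c["cx"]],[0,c["fy"],c["cy"]],[0,0,1.]])
def rays(c,uv):
    p=cv2.undistortPoints(np.asarray(uv,float).reshape(-1,1,2),K(c),np.array(c["distortion"],float))[:,0]
    return np.c_[p,np.ones(len(p))]
def onplane(c,uv,z):
    R=np.array(c["R"]);C=-R.T@np.array(c["t"]);d=rays(c,uv)@R
    return C+d*((z-C[2])/d[:,2])[:,None]
def cloud(c):
    v,u=np.mgrid[0:400,0:640];r=rays(c,np.c_[u.ravel(),v.ravel()])*c["depth"].reshape(-1,1)
    return ((r-np.array(c["t"]))@np.array(c["R"])).reshape(400,640,3)
E
python3 - <<'E'
from h import *;import pickle
d=pickle.load(open("d0.pkl","rb"));c=d["top"];P=cloud(c);f=c["frame"];hsv=cv2.cvtColor(f,cv2.COLOR_BGR2HSV)
for n,(u,v) in dict(round=(341,199),sq=(393,184),obl=(439,200),purple=(323,163),y1=(320,237),y2=(369,233)).items():
    w=np.s_[v-22:v+23,u-22:u+23];Q=P[w].reshape(-1,3);Z=Q[:,2]
    cap=Q[(Z>.074)&(Z<.1)];b=Q[(Z>.045)&(Z<.1)]
    # cap pixels: dark and raised
    print(n,len(cap),cap.mean(0).round(4),"maxz",Z.max().round(3),"rect",[np.round(x,3) for x in cv2.minAreaRect((b[:,:2]).astype(np.float32))])
# scene view cap tops
for n,(u,v) in dict(oN=(180,200),rN=(220,200),cN=(262,200)).items():
    Q=P[v-32:v+33,u-20:u+21];print(n,"floor",P[v,u].round(4))
w=f[155:250,150:300];cv2.imwrite("pics/crop1.png",np.vstack([cv2.resize(f[165:245,150:290],None,fx=5,fy=5)[:300],cv2.resize(f[150:250,300:460],(700,300))]) if 0 else cv2.resize(f[140:260,300:460],None,fx=5,fy=5))
# board & blocks
cream=cv2.inRange(hsv,(0,0,190),(179,60,255));cs,_=cv2.findContours(cream,cv2.RETR_CCOMP,cv2.CHAIN_APPROX_NONE)
for q in cs:
    x,y,ww,hh=cv2.boundingRect(q)
    if 150<x<290 and 160<y<240 and cv2.contourArea(q)>150:
        for z in (.0,.014,.02,.025): 
            pts=onplane(c,q[:,0],z)[:,:2].astype(np.float32);print((x,y,ww,hh),z,[np.round(a,4) for a in cv2.minAreaRect(pts)])
B=P[190:215,160:285].reshape(-1,3)[:,2];print(np.histogram(B,bins=np.arange(0,.07,.003)))
E
```

```text
round 101 [ 0.5075 -0.0835  0.0832] maxz 1.37 rect [array([ 0.507, -0.083]), array([0.056, 0.056]), np.float64(20.336)]
sq 106 [ 0.5446 -0.223   0.0813] maxz 1.37 rect [array([ 0.545, -0.223]), array([0.04, 0.04]), np.float64(75.75)]
obl 107 [ 0.5012 -0.3495  0.0833] maxz 1.37 rect [array([ 0.501, -0.35 ]), array([0.08 , 0.036]), np.float64(11.503)]
purple 104 [ 0.6041 -0.0368  0.0826] maxz 1.37 rect [array([ 0.604, -0.037]), array([0.054, 0.054]), np.float64(88.811)]
y1 103 [ 0.4067 -0.0284  0.0832] maxz 1.37 rect [array([ 0.406, -0.029]), array([0.056, 0.055]), np.float64(89.335)]
y2 108 [ 0.4165 -0.1578  0.0835] maxz 1.37 rect [array([ 0.415, -0.158]), array([0.057, 0.056]), np.float64(42.095)]
oN floor [0.516  0.3544 0.0169]
rN floor [0.5143 0.2445 0.0121]
cN floor [0.512  0.1287 0.0118]
(208, 188, 26, 26) 0.0 [array([0.514 , 0.2454]), array([0.0699, 0.0696]), np.float64(88.901)]
(208, 188, 26, 26) 0.014 [array([0.5128, 0.2428]), array([0.0692, 0.0689]), np.float64(88.9009)]
(208, 188, 26, 26) 0.02 [array([0.5122, 0.2417]), array([0.0689, 0.0686]), np.float64(88.9009)]
(208, 188,
[... 1250 characters left out ...]
77, 31, 46) 0.0 [array([0.5187, 0.358 ]), array([0.0811, 0.1256]), np.float64(86.8788)]
(165, 177, 31, 46) 0.014 [array([0.5174, 0.3543]), array([0.0803, 0.1243]), np.float64(86.8787)]
(165, 177, 31, 46) 0.02 [array([0.5168, 0.3527]), array([0.0799, 0.1238]), np.float64(86.8788)]
(165, 177, 31, 46) 0.025 [array([0.5163, 0.3513]), array([0.0796, 0.1233]), np.float64(86.8787)]
(array([  7,  21, 170, 437, 605, 557, 289, 306, 386, 199,  33,   9,   6,
         6,  10,  11,  17,  16,  14,   0,   0,   0,   0]), array([0.   , 0.003, 0.006, 0.009, 0.012, 0.015, 0.018, 0.021, 0.024,
       0.027, 0.03 , 0.033, 0.036, 0.039, 0.042, 0.045, 0.048, 0.051,
       0.054, 0.057, 0.06 , 0.063, 0.066, 0.069]))
```

View pics/crop1.png

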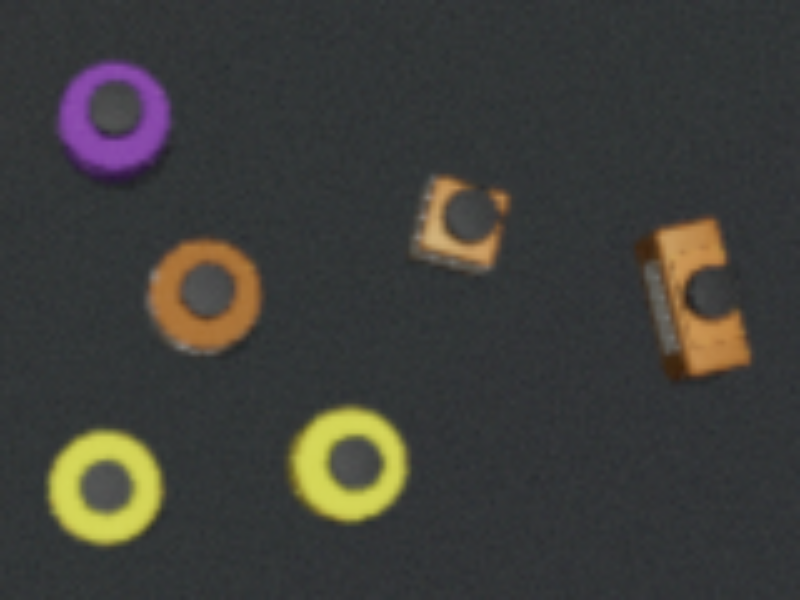

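The crop confirms it: the round brown bottle with black cap is at crop (205,295), between purple and yellow lookalikes, and the oblong one is at (695,300). Positions and sizes fit the description: caps at z≈0.083, body 80x36 and ø56, nest spacing 112 mm. I'll start with the oblong bottle.

```bash
python3 -m jog '[[[0.115,0.097,0],[0,0,-0.2],1],[[0.115,0.097,0],[0,0,-0.2],1],[[0.115,0.097,0],[0,0,-0.2],1],[[0.115,0.097,0],[0,0,-0.2],1],[[0.115,0.097,0],[0,0,-0.2],1],[[0.115,0.097,0],[0,0,-0.2],1],[[0.115,0.097,0],[0,0,-0.2],1],[[0.115,0.097,0],[0,0,-0.2],1],[[0.115,0.097,0],[0,0,-0.2],1],[[0.115,0.097,0],[0,0,-0.2],1],[[0.115,0.097,-0.1],[0,0,-0.2],1],[[0.115,0.097,-0.1],[0,0,-0.2],1],[[0,0,0],[0,0,0],1],[[0,0,0],[0,0,0],1],[[0,0,0],[0,0,0],1]]' 15
python3 - <<'E'
from station import robot
import cv2,pickle,numpy as np
s=robot.observe();w=robot.read_camera("wrist");pickle.dump((s,w),open("w1.pkl","wb"));cv2.imwrite("pics/w1.png",w["frame"]);print(np.round(w["mount"],3).tolist(),w["fx"],w["cx"],w["cy"])
E
```

```text
time_s: 1.35
eef_pos: [0.5006, -0.3506, 0.1747]
tool_rot: [[0.98, 0.199, -0.0], [0.199, -0.98, -0.0], [-0.0, 0.0, -1.0]]
wrist_force: [0.7, -0.2, 0.7]
gripper_width: 1.0
gripper_force: 0.0
[[0.002, -0.955, -0.297, 0.085], [1.0, 0.001, 0.001, -0.001], [-0.0, -0.297, 0.955, -0.17], [0.0, 0.0, 0.0, 1.0]] 332.9684561088967 311.8868605896682 194.16405336872467
```

View pics/w1.png

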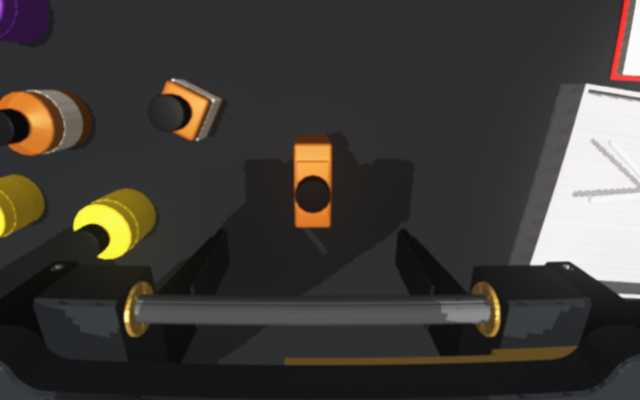

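The bottle is at (312,185), centred between the fingers and aligned with them. I'll descend 150 mm and grip.

```bash
python3 -m jog '[[[0,0,-0.1],[0,0,0],1],[[0,0,-0.1],[0,0,0],1],[[0,0,-0.1],[0,0,0],1],[[0,0,-0.1],[0,0,0],1],[[0,0,-0.1],[0,0,0],1],[[0,0,-0.1],[0,0,0],1],[[0,0,-0.1],[0,0,0],1],[[0,0,-0.05],[0,0,0],1],[[0,0,0],[0,0,0],1],[[0,0,0],[0,0,0],1]]' 15; python3 -m jog '[[[0,0,0],[0,0,0],0],[[0,0,0],[0,0,0],0],[[0,0,0],[0,0,0],0],[[0,0,0],[0,0,0],0],[[0,0,0],[0,0,0],0],[[0,0,0],[0,0,0],0],[[0,0,0],[0,0,0],0],[[0,0,0],[0,0,0],0],[[0,0,0],[0,0,0],0],[[0,0,0],[0,0,0],0],[[0,0,0],[0,0,0],0],[[0,0,0],[0,0,0],0]]' 15
```

```text
time_s: 2.23
eef_pos: [0.5006, -0.3512, 0.0252]
tool_rot: [[0.98, 0.198, 0.0], [0.198, -0.98, -0.0], [0.0, 0.0, -1.0]]
wrist_force: [-0.3, -0.1, 0.4]
gripper_width: 0.999
gripper_force: 0.0
time_s: 3.23
eef_pos: [0.5008, -0.3505, 0.0246]
tool_rot: [[0.98, 0.199, 0.0], [0.199, -0.98, -0.0], [0.0, 0.0, -1.0]]
wrist_force: [0.6, -0.8, -0.7]
gripper_width: 0.358
gripper_force: 15.0
```

Gripped at 34 mm, as expected. I'll lift and check before carrying.

```bash
python3 -m jog '[[[0,0,0.03],[0,0,0],0],[[0,0,0.06],[0,0,0],0],[[0,0,0.08],[0,0,0],0],[[0,0,0.08],[0,0,0],0],[[0,0,0.08],[0,0,0],0],[[0,0,0.08],[0,0,0],0],[[0,0,0.08],[0,0,0],0],[[0,0,0.08],[0,0,0],0],[[0,0,0.06],[0,0,0],0],[[0,0,0],[0,0,0],0],[[0,0,0],[0,0,0],0]]' 20
```

```text
time_s: 4.15
eef_pos: [0.5008, -0.3504, 0.1516]
tool_rot: [[0.98, 0.199, 0.001], [0.199, -0.98, -0.001], [0.001, 0.001, -1.0]]
wrist_force: [-0.1, 0.3, -2.8]
gripper_width: 0.359
gripper_force: 20.0
```

```bash
python3 -m jog '[[[0.004,0.05,0],[0,0,0],0],[[0.004,0.1,0],[0,0,-0.2],0],[[0.004,0.13,0],[0,0,-0.2],0],[[0.004,0.13,0],[0,0,-0.2],0],[[0.004,0.13,0],[0,0,-0.2],0],[[0.004,0.13,0],[0,0,-0.2],0],[[0.004,0.13,0],[0,0,-0.2],0],[[0.004,0.13,0],[0,0,-0.2],0],[[0.004,0.13,0],[0,0,-0.2],0],[[0.004,0.13,0],[0,0,-0.2],0],[[0.004,0.13,0],[0,0,-0.2],0],[[0.004,0.13,0],[0,0,-0.2],0],[[0.004,0.13,0],[0,0,-0.2],0],[[0.004,0.13,0],[0,0,-0.2],0],[[0.004,0.13,0],[0,0,-0.2],0],[[0.004,0.13,0],[0,0,-0.2],0],[[0.004,0.13,0],[0,0,-0.2],0],[[0.004,0.13,0],[0,0,-0.2],0],[[0.004,0.13,0],[0,0,-0.2],0],[[0.004,0.13,0],[0,0,-0.05],0]]' 20; python3 -m jog '[[[0,0.13,0],[0,0,0],0],[[0,0.13,0],[0,0,0],0],[[0,0.13,0],[0,0,0],0],[[0,0.13,0],[0,0,0],0],[[0,0.13,0],[0,0,0],0],[[0,0.13,0],[0,0,0],0],[[0,0.1,0],[0,0,0],0],[[0,0.07,0],[0,0,0],0],[[0,0.04,0],[0,0,0],0],[[0,0.03,0],[0,0,0],0],[[0,0,0],[0,0,0],0],[[0,0,0],[0,0,0],0],[[0,0,0],[0,0,0],0]]' 20
python3 - <<'E'
from station import robot
import cv2,pickle,numpy as np
s=robot.observe();w=robot.read_camera("wrist");t=robot.read_camera("top");pickle.dump((s,w,t),open("w2.pkl","wb"));cv2.imwrite("pics/w2.png",w["frame"])
E
```

```text
time_s: 5.82
eef_pos: [0.5156, 0.1493, 0.1498]
tool_rot: [[0.998, -0.055, -0.002], [-0.055, -0.998, -0.0], [-0.002, 0.0, -1.0]]
wrist_force: [0.5, -0.8, -2.3]
gripper_width: 0.359
gripper_force: 20.0
time_s: 6.9
eef_pos: [0.5168, 0.3507, 0.1506]
tool_rot: [[0.998, -0.055, -0.0], [-0.055, -0.998, -0.0], [-0.0, 0.0, -1.0]]
wrist_force: [0.1, -0.3, -1.1]
gripper_width: 0.355
gripper_force: 20.0
```

View pics/w2.png

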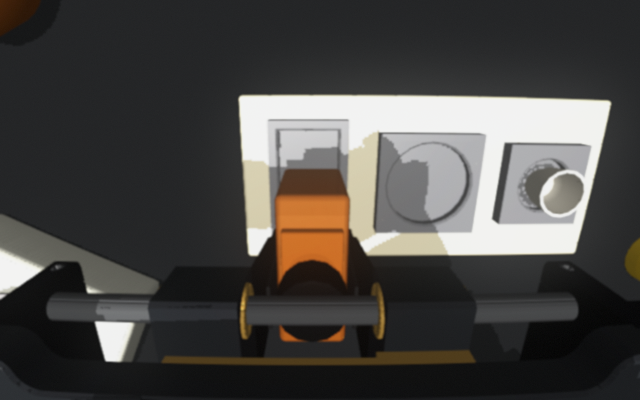

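The oblong bottle hangs over the oblong pocket, whose far block corners are at (268,120) and (349,120). The round block's corners are (379,133), (485,134), (473,231) and (375,232). The bottle is at column 312 and the pocket at about 308, so I'll cast these.

```bash
cat >> h.py <<'E'
def wcam(s,w):
    M=np.array(w["mount"]);T=np.array(s["tool_rot"]);Rc=T@M[:3,:3];C=T@M[:3,3]+np.array(s["eef_pos"])
    return dict(w,R=Rc.T,t=-Rc.T@C)
E
python3 - <<'E'
from h import *;import pickle
s,w,t=pickle.load(open("w2.pkl","rb"));c=wcam(s,w)
P=cloud(c);zz=lambda r0,r1,c0,c1:np.median(P[r0:r1,c0:c1].reshape(-1,3)[:,2]).round(4)
print("board",zz(110,125,360,370),zz(240,250,480,500),"rim",zz(136,142,385,400),zz(222,229,380,395),"floor",zz(160,200,415,440),zz(140,160,295,330))
for z in(.024,.028):
    print(z,onplane(c,[(268,120),(349,120)],z).round(4)[:,:2].tolist(),onplane(c,[(379,133),(485,134),(473,231),(375,232)],z).round(4)[:,:2].tolist())
g=cv2.cvtColor(w["frame"],cv2.COLOR_BGR2GRAY)
E
```

```text
board 0.0118 0.0118 rim 0.026 0.0259 floor 0.0159 0.0159
0.024 [[0.579, 0.3867], [0.5752, 0.3159]] [[0.5625, 0.2896], [0.5572, 0.1936], [0.4628, 0.1962], [0.4674, 0.293]]
0.028 [[0.5793, 0.3862], [0.5756, 0.3164]] [[0.5631, 0.2904], [0.5578, 0.1957], [0.4646, 0.1983], [0.4692, 0.2937]]
```

Board 12 mm, rim 26 mm and floor 16 mm are all consistent. The oblong nest is at about (0.5185, 0.355) and the round nest at (0.513, 0.244). Seated TCP z should be about 0.0406. I'll shift (+2, +4.5 mm) and go down to 5 mm above that.

```bash
python3 -m jog '[[[0.01,0.02,-0.03],[0,0,0],0],[[0,0.002,-0.06],[0,0,0],0],[[0,0,-0.06],[0,0,0],0],[[0,0,-0.06],[0,0,0],0],[[0,0,-0.06],[0,0,0],0],[[0,0,-0.06],[0,0,0],0],[[0,0,-0.06],[0,0,0],0],[[0,0,-0.06],[0,0,0],0],[[0,0,-0.04],[0,0,0],0],[[0,0,-0.03],[0,0,0],0],[[0,0,0],[0,0,0],0],[[0,0,0],[0,0,0],0]]' 20; python3 -m jog '[[[0,0,-0.01],[0,0,0],0],[[0,0,-0.01],[0,0,0],0],[[0,0,0],[0,0,0],0],[[0,0,0],[0,0,0],0]]' 20
```

```text
time_s: 8.0
eef_pos: [0.5188, 0.356, 0.0466]
tool_rot: [[0.999, -0.055, -0.0], [-0.055, -0.999, -0.0], [-0.0, 0.0, -1.0]]
wrist_force: [0.4, 0.7, -1.3]
gripper_width: 0.357
gripper_force: 20.0
time_s: 8.33
eef_pos: [0.5188, 0.356, 0.0429]
tool_rot: [[0.999, -0.055, 0.0], [-0.055, -0.999, 0.0], [0.0, -0.0, -1.0]]
wrist_force: [-0.6, 0.4, -2.1]
gripper_width: 0.355
gripper_force: 20.0
```

```bash
python3 -m jog '[[[0,0,-0.005],[0,0,0],0],[[0,0,0],[0,0,0],0],[[0,0,0],[0,0,0],0]]' 20; python3 -m jog '[[[0,0,-0.005],[0,0,0],0],[[0,0,0],[0,0,0],0],[[0,0,0],[0,0,0],0]]' 20;
```

```text
time_s: 8.58
eef_pos: [0.5187, 0.356, 0.0417]
tool_rot: [[0.999, -0.055, 0.0], [-0.055, -0.999, -0.0], [0.0, 0.0, -1.0]]
wrist_force: [-0.2, 0.5, -1.7]
gripper_width: 0.359
gripper_force: 20.0
time_s: 8.83
eef_pos: [0.5188, 0.356, 0.0406]
tool_rot: [[0.999, -0.055, 0.0], [-0.055, -0.999, -0.0], [0.0, 0.0, -1.0]]
wrist_force: [-0.0, -0.7, -1.5]
gripper_width: 0.355
gripper_force: 20.0
```

```bash
python3 -m jog '[[[0,0,-0.004],[0,0,0],0],[[0,0,0],[0,0,0],0],[[0,0,0],[0,0,0],0]]' 20; python3 -m jog '[[[0,0,-0.003],[0,0,0],0],[[0,0,0],[0,0,0],0],[[0,0,0],[0,0,0],0]]' 20;
```

```text
time_s: 9.08
eef_pos: [0.5188, 0.356, 0.0406]
tool_rot: [[0.999, -0.055, 0.0], [-0.055, -0.999, 0.0], [0.0, -0.0, -1.0]]
wrist_force: [-1.5, -1.5, 5.4]
gripper_width: 0.356
gripper_force: 20.0
time_s: 9.33
eef_pos: [0.5188, 0.356, 0.0406]
tool_rot: [[0.999, -0.055, 0.001], [-0.055, -0.999, 0.0], [0.001, -0.0, -1.0]]
wrist_force: [-3.6, -2.3, 13.1]
gripper_width: 0.356
gripper_force: 20.0
```

It's on the floor at 0.0406, with the contact force rising. I'll release and go up.

```bash
python3 -m jog '[[[0,0,0.004],[0,0,0],0],[[0,0,0],[0,0,0],0.5],[[0,0,0],[0,0,0],0.7],[[0,0,0],[0,0,0],1],[[0,0,0],[0,0,0],1],[[0,0,0],[0,0,0],1],[[0,0,0],[0,0,0],1],[[0,0,0],[0,0,0],1],[[0,0,0],[0,0,0],1],[[0,0,0],[0,0,0],1]]' 20;python3 -m jog '[[[0,0,0.05],[0,0,0],1],[[0,0,0.08],[0,0,0],1],[[0,0,0.1],[0,0,0],1],[[0,0,0.1],[0,0,0],1],[[0,0,0.1],[0,0,0],1],[[0,0,0.1],[0,0,0],1],[[0,0,0.05],[0,0,0],1],[[0,0,0.02],[0,0,0],1],[[0,0,0],[0,0,0],1]]' 20
python3 - <<'E'
from station import robot
import cv2,pickle,numpy as np
from h import *
s=robot.observe();w=robot.read_camera("wrist");pickle.dump((s,w),open("w3.pkl","wb"));cv2.imwrite("pics/w3.png",w["frame"])
P=cloud(wcam(s,w)).reshape(-1,3);m=(P[:,2]>.085)&(P[:,2]<.108)&(abs(P[:,0]-.515)<.08)&(abs(P[:,1]-.355)<.05);print(m.sum(),np.median(P[m],0))
E
```

```text
time_s: 10.17
eef_pos: [0.5188, 0.356, 0.04]
tool_rot: [[0.999, -0.055, -0.0], [-0.055, -0.999, -0.0], [-0.0, 0.0, -1.0]]
wrist_force: [-0.2, 0.1, -0.7]
gripper_width: 0.931
gripper_force: 0.0
time_s: 10.92
eef_pos: [0.5189, 0.3561, 0.1609]
tool_rot: [[0.999, -0.055, 0.001], [-0.055, -0.999, 0.001], [0.001, -0.001, -1.0]]
wrist_force: [0.6, -0.4, -0.3]
gripper_width: 0.999
gripper_force: 0.0
1337 [0.52214503 0.35692133 0.0996397 ]
```

View pics/w3.png

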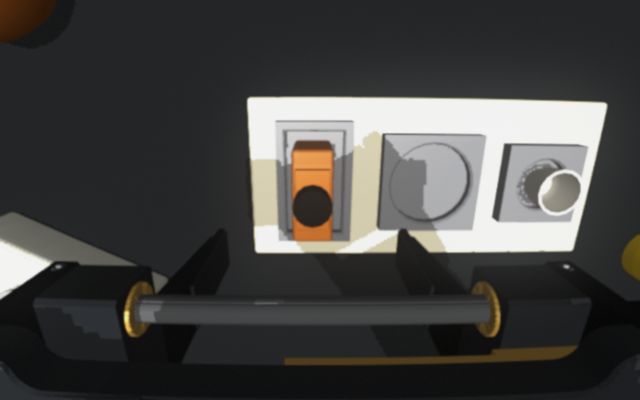

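The oblong bottle stands in its pocket at (313,190), cap top at 0.0996 = 0.016 + 0.084. On to the round bottle; the yaw can stay as it is.

```bash
python3 -m jog '[[[-0.004,-0.05,0],[0,0,0],1],[[-0.004,-0.1,0],[0,0,0],1],[[-0.004,-0.135,0],[0,0,0],1],[[-0.004,-0.135,0],[0,0,0],1],[[-0.004,-0.135,0],[0,0,0],1],[[-0.004,-0.135,0],[0,0,0],1],[[-0.004,-0.135,0],[0,0,0],1],[[-0.004,-0.135,0],[0,0,0],1],[[-0.004,-0.135,0],[0,0,0],1],[[-0.004,-0.135,0],[0,0,0],1],[[-0.004,-0.135,0],[0,0,0],1],[[-0.004,-0.135,0],[0,0,0],1],[[-0.004,-0.135,0],[0,0,0],1],[[-0.004,-0.135,0],[0,0,0],1],[[0,-0.135,0],[0,0,0],1],[[0,-0.135,0],[0,0,0],1],[[0,-0.1,0],[0,0,0],1],[[0,-0.057,0],[0,0,0],1],[[0,0,0],[0,0,0],1],[[0,0,0],[0,0,0],1]]' 20
python3 - <<'E'
from station import robot
import cv2,pickle,numpy as np
from h import *
s=robot.observe();w=robot.read_camera("wrist");cv2.imwrite("pics/w4.png",w["frame"])
P=cloud(wcam(s,w)).reshape(-1,3);m=(P[:,2]>.079)&(P[:,2]<.09)&(abs(P[:,0]-.507)<.03)&(abs(P[:,1]+.083)<.03);print(m.sum(),P[m].min(0),P[m].max(0))
E
```

```text
time_s: 12.63
eef_pos: [0.507, -0.0834, 0.1595]
tool_rot: [[0.998, -0.056, -0.001], [-0.056, -0.998, 0.0], [-0.001, -0.0, -1.0]]
wrist_force: [0.9, 0.4, 0.4]
gripper_width: 1.001
gripper_force: 0.0
1085 [ 0.49382985 -0.09850958  0.07903074] [ 0.52310164 -0.06978478  0.08620943]
```

View pics/w4.png

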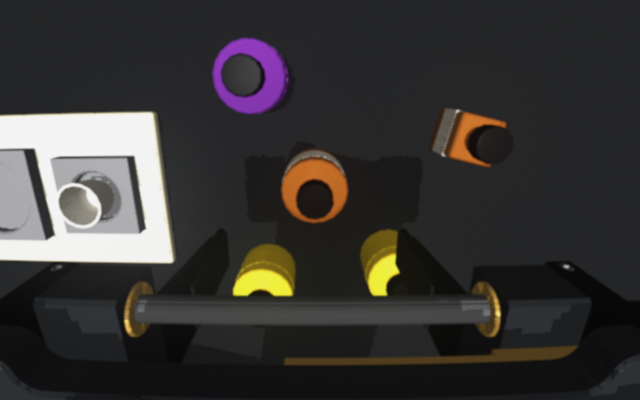

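The brown round bottle is at (315,190), centred between the fingers, with its cap centre at (0.508, -0.084). I'll descend and grip.

```bash
python3 -m jog '[[[0.006,-0.003,-0.07],[0,0,0],1],[[0,0,-0.1],[0,0,0],1],[[0,0,-0.1],[0,0,0],1],[[0,0,-0.1],[0,0,0],1],[[0,0,-0.1],[0,0,0],1],[[0,0,-0.1],[0,0,0],1],[[0,0,-0.06],[0,0,0],1],[[0,0,-0.04],[0,0,0],1],[[0,0,0],[0,0,0],1],[[0,0,0],[0,0,0],1]]' 15; python3 -m jog '[[[0,0,0],[0,0,0],0],[[0,0,0],[0,0,0],0],[[0,0,0],[0,0,0],0],[[0,0,0],[0,0,0],0],[[0,0,0],[0,0,0],0],[[0,0,0],[0,0,0],0],[[0,0,0],[0,0,0],0],[[0,0,0],[0,0,0],0],[[0,0,0],[0,0,0],0],[[0,0,0],[0,0,0],0]]' 20; python3 -m jog '[[[0,0,0.03],[0,0,0],0],[[0,0,0.06],[0,0,0],0],[[0,0,0.08],[0,0,0],0],[[0,0,0.08],[0,0,0],0],[[0,0,0.08],[0,0,0],0],[[0,0,0.08],[0,0,0],0],[[0,0,0.08],[0,0,0],0],[[0,0,0.08],[0,0,0],0],[[0,0,0.06],[0,0,0],0],[[0,0,0],[0,0,0],0],[[0,0,0],[0,0,0],0]]' 20
```

```text
time_s: 13.52
eef_pos: [0.5088, -0.0833, 0.0262]
tool_rot: [[0.999, -0.054, -0.0], [-0.054, -0.999, 0.0], [-0.0, -0.0, -1.0]]
wrist_force: [0.2, -0.9, 0.2]
gripper_width: 1.001
gripper_force: 0.0
time_s: 14.35
eef_pos: [0.5088, -0.0841, 0.0262]
tool_rot: [[0.999, -0.055, 0.0], [-0.055, -0.999, -0.0], [0.0, 0.0, -1.0]]
wrist_force: [-1.1, -2.2, 4.2]
gripper_width: 0.604
gripper_force: 20.0
time_s: 15.27
eef_pos: [0.5087, -0.0839, 0.1522]
tool_rot: [[0.999, -0.055, 0.001], [-0.055, -0.999, -0.0], [0.001, 0.0, -1.0]]
wrist_force: [-0.1, 0.3, -1.3]
gripper_width: 0.604
gripper_force: 20.0
```

```bash
python3 -m jog '[[[0.01,0.05,0],[0,0,0],0],[[0.01,0.1,0],[0,0,0],0],[[0,0.13,0],[0,0,0],0],[[0,0.13,0],[0,0,0],0],[[0,0.13,0],[0,0,0],0],[[0,0.13,0],[0,0,0],0],[[0,0.13,0],[0,0,0],0],[[0,0.13,0],[0,0,0],0],[[0,0.13,0],[0,0,0],0],[[0,0.13,0],[0,0,0],0],[[0,0.13,0],[0,0,0],0],[[0,0.13,0],[0,0,0],0],[[0,0.1,0],[0,0,0],0],[[0,0.06,0],[0,0,0],0],[[0,0.03,0],[0,0,0],0],[[0,0,0],[0,0,0],0],[[0,0,0],[0,0,0],0]]' 20
python3 - <<'E'
from station import robot
import cv2
w=robot.read_camera("wrist");cv2.imwrite("pics/w5.png",w["frame"])
E
```

```text
time_s: 16.68
eef_pos: [0.5125, 0.2436, 0.1516]
tool_rot: [[0.999, -0.054, -0.001], [-0.054, -0.999, -0.001], [-0.001, 0.001, -1.0]]
wrist_force: [0.0, -0.7, -1.9]
gripper_width: 0.602
gripper_force: 20.0
```

View pics/w5.png

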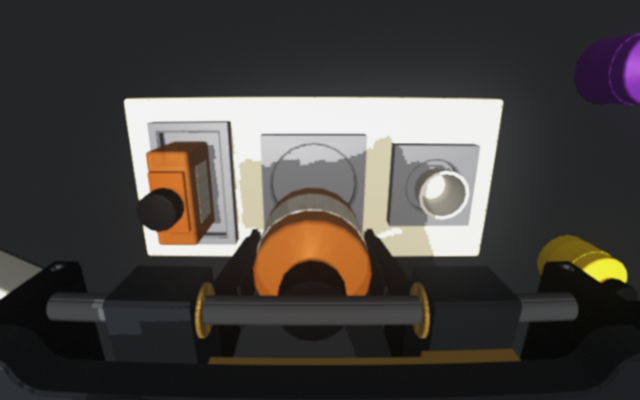

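The bottle (column 313) lines up with the round block (262–367, centre 314), and nothing is in the way. I'll lower it.

```bash
python3 -m jog '[[[0,0,-0.03],[0,0,0],0],[[0,0,-0.06],[0,0,0],0],[[0,0,-0.06],[0,0,0],0],[[0,0,-0.06],[0,0,0],0],[[0,0,-0.06],[0,0,0],0],[[0,0,-0.06],[0,0,0],0],[[0,0,-0.06],[0,0,0],0],[[0,0,-0.06],[0,0,0],0],[[0,0,-0.04],[0,0,0],0],[[0,0,-0.03],[0,0,0],0],[[0,0,-0.01],[0,0,0],0],[[0,0,0],[0,0,0],0],[[0,0,0],[0,0,0],0]]' 20; python3 -m jog '[[[0,0,-0.008],[0,0,0],0],[[0,0,0],[0,0,0],0],[[0,0,0],[0,0,0],0]]' 20
```

```text
time_s: 17.82
eef_pos: [0.513, 0.244, 0.0464]
tool_rot: [[0.998, -0.055, 0.0], [-0.055, -0.998, 0.0], [0.0, -0.0, -1.0]]
wrist_force: [0.4, -0.9, -1.6]
gripper_width: 0.599
gripper_force: 20.0
time_s: 18.07
eef_pos: [0.5128, 0.2441, 0.0447]
tool_rot: [[0.999, -0.055, 0.0], [-0.055, -0.999, 0.0], [0.0, -0.0, -1.0]]
wrist_force: [0.6, 0.2, -1.6]
gripper_width: 0.599
gripper_force: 20.0
```

```bash
for i in 1; do python3 -m jog '[[[0,0,-0.01],[0,0,0],0],[[0,0,0],[0,0,0],0],[[0,0,0],[0,0,0],0]]' 20; python3 -m jog '[[[0,0,-0.004],[0,0,0],0],[[0,0,0],[0,0,0],0],[[0,0,0],[0,0,0],0]]' 20;  python3 -m jog '[[[0,0,-0.003],[0,0,0],0],[[0,0,0],[0,0,0],0],[[0,0,0],[0,0,0],0]]' 20; done | grep -E "pos|wrist"
```

```text
eef_pos: [0.5127, 0.244, 0.0424]
wrist_force: [0.5, 0.8, -1.3]
eef_pos: [0.5128, 0.2441, 0.0422]
wrist_force: [-2.7, -0.1, 6.3]
eef_pos: [0.5128, 0.244, 0.0422]
wrist_force: [-2.8, -1.3, 13.3]
```

Seated at 0.0422, as predicted. I'll release, retreat and check.

```bash
python3 -m jog '[[[0,0,0.004],[0,0,0],0],[[0,0,0],[0,0,0],0.7],[[0,0,0],[0,0,0],0.8],[[0,0,0],[0,0,0],0.9],[[0,0,0],[0,0,0],1],[[0,0,0],[0,0,0],1],[[0,0,0],[0,0,0],1],[[0,0,0],[0,0,0],1],[[0,0,0],[0,0,0],1]]' 20;python3 -m jog '[[[0,0,0.05],[0,0,0],1],[[0,0,0.08],[0,0,0],1],[[0,0,0.1],[0,0,0],1],[[0,0,0.1],[0,0,0],1],[[0,0,0.1],[0,0,0],1],[[0,0,0.1],[0,0,0],1],[[0,0,0.05],[0,0,0],1],[[0,0,0.02],[0,0,0],1],[[0,0,0],[0,0,0],1],[[0,0,0],[0,0,0],1],[[0,0,0],[0,0,0],1]]' 20
python3 - <<'E'
from station import robot
import cv2,pickle,numpy as np
from h import *
s=robot.observe();w=robot.read_camera("wrist");cv2.imwrite("pics/w6.png",w["frame"])
P=cloud(wcam(s,w)).reshape(-1,3)
for x,y in((.513,.244),(.5185,.355)):
    m=(P[:,2]>.09)&(P[:,2]<.108)&(abs(P[:,0]-x)<.05)&(abs(P[:,1]-y)<.04);print(m.sum(),((P[m].min(0)+P[m].max(0))/2).round(4),np.median(P[m,2]))
E
```

```text
time_s: 19.57
eef_pos: [0.5127, 0.244, 0.0418]
tool_rot: [[0.999, -0.055, -0.0], [-0.055, -0.999, -0.0], [-0.0, 0.0, -1.0]]
wrist_force: [-0.4, 0.3, -0.3]
gripper_width: 0.998
gripper_force: 0.0
time_s: 20.48
eef_pos: [0.5123, 0.2438, 0.1608]
tool_rot: [[0.999, -0.055, -0.002], [-0.055, -0.999, -0.001], [-0.002, 0.001, -1.0]]
wrist_force: [0.0, -0.1, 0.3]
gripper_width: 0.997
gripper_force: 0.0
1270 [0.5127 0.2453 0.0962] 0.0997752178528224
1293 [0.52   0.3563 0.0959] 0.09957765268083678
```

View pics/w6.png

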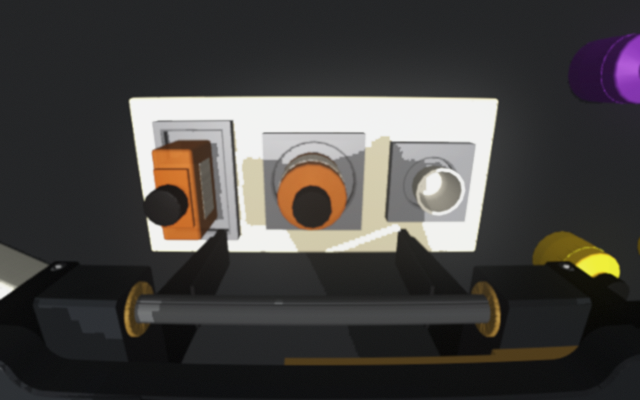

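Both bottles stand in their pockets: the round one at (313,190), the oblong at (183,190). Both cap tops are at 0.0997 and the arm is clear.

```bash
python3 -c "from station import robot; print(robot.finish_job())"
```

```text
the job is handed in; nothing more can be done
None
```

Both brown bottles stand upright on the floors of their pockets, each measured within about 3 mm of its pocket's centre; I handed the job in at about 20.5 s of the 61 s allowed, and no verdict was returned.

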